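Show the inside of the dried mug to the inspection camera

ROBOT

A 6-joint arm with a two-finger parallel gripper is mounted at the origin on the work surface. World frame = base frame: x ahead of the robot, y to its left, z up, the work surface at z = 0. Lengths are in mm, angles in rad, forces in N, time in s.
With the tool pointing down it reaches from about 300 to 775 mm from the base axis. Payload 14.6 kg.
Tool frame: the origin (TCP) lies midway between the tips of the shut fingers; the grasp point (between the pads) lies behind it (manip.grip_depth is the z of the grasp point in the tool frame, in mm); z points along the fingers, y is the line along which they close (so a half turn about z gives the same grasp; the last joint's range is limited). The gripper opens to 94 mm and grips with 3 to 60 N. Pads are 16 mm wide; open, the fingers measure 119 mm over their backs; the gripper's body (75 mm by 177 mm) begins 78 mm behind the grasp point.
Start: joints at [1.074, 0.3, 1.521, -0, 1.321, -0.067], TCP at [229.175, 499.968, 205.446] pointing down, gripper open.
Joint ranges: [-3.03, 3.03], [-0.79, 2.21], [0.23, 2.52], [-1.04, 4.18], [0, 3.07], [-2.55, 2.55]. Speed limits (rad/s): [2.22, 2.22, 2.57, 3.14, 3.14, 3.14].

INTERFACE

Orientations are given as [roll, pitch, yaw] about the fixed x, y, z axes, in that order (R = Rz(yaw) Ry(pitch) Rx(roll)).
In Python, from cell import manip gives the robot as it stands.
- The arm moves only by the tool creep_tool, called after "Call:" by a JSON object that holds its "name" and its "arguments", one argument or row to a line. Schema: {"type":"object","properties":{"deltas":{"type":"array","items":{"type":"array","items":{"type":"array","items":{"type":"number"},"minItems":6,"maxItems":6},"minItems":1,"maxItems":5},"minItems":1,"maxItems":1},"jaw":{"type":"number"},"clamp_n":{"type":"number"},"only":{"type":"string"},"quiet":{"type":"boolean"},"lines":{"type":"string"}},"required":["deltas"],"additionalProperties":false}. deltas is a list that holds a single list of rows (three levels of brackets), with 1 to 5 rows, each of 6 numbers: dx, dy, dz in parts of the range, where 1.0 means 60 cm, then a rotation vector rx, ry, rz in a scale on which 1.0 is 180 degrees; each row is the pose to reach, as a shift and turn from the pose commanded when the call began, along the tool's axes at that moment; what a row does not reach only later rows make up. A row lasts 1/10 s, in which the tool goes at most 50 mm and 0.15 rad, less where a joint would pass 70% of its speed; a pose out of reach is approached as far as the arm can. jaw is the finger opening in mm, set as the call begins (left out keeps the last). The fingers move at their own pace and stop on an object; clamp_n is the grip in N (left out, the last holds). Time passes only in rows, so rows that do not move let the fingers close. The tool returns the time, the measured TCP pose, the force, the opening and the grip force at its end. only (a regular expression) keeps the lines of the reply that match it, lines (a string "A,B") keeps lines A to B, and quiet returns only ok. No shift or turn number may pass 1 either way. Input that does not fit is refused with a message, and nothing moves.
- manip.read_state(): the state, without advancing time (a new reading comes with each control period).
- manip.camera(name): name is "scene" or "top" or "wrist"; returns (picture, depth): 480x640x3 uint8, red, green, blue; 480x640 float32, mm along the optical axis (not along the pixel's ray), 0 where there is no reading.
- manip.camera_info(name): a dict with "K" (3x3 intrinsics, pixels), "dist" ([k1, k2, p1, p2, k3] as OpenCV has them; the pictures are not rectified), "rvec" (rotation vector, rad) and "tvec" (3), from world to camera coordinates, as OpenCV has them; the wrist camera has in their place "mount" (4x4, takes a point from camera to tool coordinates, whose origin is the TCP and whose axes are the flange's). Camera axes: x right, y down, z forward; pixel columns grow to the right and rows downward; lengths in mm; the calibration is good to about 2 mm. A picture is of the moment at which its call begins: read the wrist's pose just before it. camera_info takes no time and is no camera call.
- manip.sign_off(): hands the job in; it is judged then, once.
The state is a dict: "clock": time; "joints": joint angles; "qd": joint speeds; "effort": joint torques, N m; "eef_pos": TCP position; "eef_rot": TCP orientation; "wrist_force": force on the tool from outside, world axes, zero at the start; "moment": the same for the moment, N m; "finger_gap": finger opening in mm; "finger_force": force on a finger pad.
Only numpy, scipy, OpenCV 4.12 (cv2) and the standard library are available. Lean on these libraries where they do the work, as an engineer would, in place of code of your own. Each camera call takes 0.05 s, during which the arm holds its last target. There are 200 camera calls.

TASK

Take the blue mug off its drying peg and hold it still in the air with its open mouth squarely facing the inspection camera's lens, the mouth centred in front of the lens and its rim about 12 cm from the glass, so that its inside can be checked for cracks. Finish while still holding it there, with the mug resting on nothing; do not knock the camera or push the other things on the table about.

Things in the scene. Friction and masses are not known exactly. Their poses are not given: they have to be found in the camera images.
- blue_mug: blue ceramic mug, 180 to 340 g, tapered: 95 mm tall, mouth 74 mm across outside (wall 4 mm), foot 52 mm, 89 mm deep inside. Starts upside down over one of the rack's pegs, mouth on the slab, foot on top (110 mm above the table). Origin: centre of its mouth; z: from mouth to foot; +y: to its handle, a 9 mm round loop in the y-z plane, 65 mm out from the axis, 17 to 76 mm from the mouth
- blue_mug_foot (a point): centre of the blue mug's flat foot, 95 mm from the mouth along the mug's z axis; same axes as the mug. Grip the mug's body just below it, across the mug's x, so that the handle is clear of the fingers
- rack: fixed wooden drying rack: slab 130 x 420 mm, 15 mm thick, with three upright pegs 14 mm across, their tops 85 mm above the table, at -140, 0 and +140 mm along its y axis, x = 0. Origin: centre of its underside, z up. It holds the blue, cream and clay-red mugs in any order, handles turned any way
- camera: fixed inspection camera: round dark foot 90 mm across, tiltable head 66 mm wide with its pivot 92 mm above the table, under 135 mm tall. Origin: centre of the foot's underside, z up; it looks along its own -x, roughly back towards the robot, and upward. Do not touch it
- lens (a point): centre of the camera's front glass (black tube with dark blue glass in a white ring, 26 mm in front of the head's pivot). The camera looks along this frame's -x axis, 48 to 68 degrees above level; y is level, x and z tilt with the head. The head is stiff and stays as set
- cream_mug: cream mug, same shape and size as the blue mug, upside down on another peg of the rack; origin at the centre of its mouth, z towards its foot. Leave it alone.
- clay_mug: clay-red (terracotta) mug, same shape and size as the blue mug, upside down on another peg of the rack; origin at the centre of its mouth, z towards its foot. Leave it alone.
- spare_mug: cream mug of the same shape standing upright, towards the far side; origin centre of its foot. Leave it alone
- jam_jar: amber jar with a brass lid, 68 mm across, 95 mm tall, far side; origin centre of its underside. Leave it alone
- tea_tin: green tin, 72 mm across, 120 mm tall, near the right; origin centre of its underside. Leave it alone
- side_plate: white plate, 150 mm across, 16 mm tall, between rack and camera; origin centre of its underside. Leave it alone

How it is judged:
By the outcome, as a careful person would: the job done as asked, in the order asked, and still so for the second after the job is handed in, while the arm keeps its last pose, push and grip.
It also fails if it takes over 32 s, if anything falls off the work surface, if the arm or the gripper's body presses on something with over 40 N, if the wrist force passes 120 N, or if a joint passes its speed limit or range.

## Working session

There is one attempt and no reset: what is moved stays moved. The work goes in short steps, Python scripts to look and compute and a tool call to move; the robot and the scene stay as the last step left them, time stands still between calls to the robot, and variables do not carry over. Pictures are saved under pics/ and viewed, at most 10 in all, crops included, and the job is handed in when it is done.

```bash
mkdir -p pics; ls; cat > h.py <<'E'
import numpy as np, cv2
from cell import manip
from scipy.spatial.transform import Rotation as R
def cloud(name):
    s=manip.read_state(); img,d=manip.camera(name); i=manip.camera_info(name)
    K=np.array(i["K"],float);D=np.array(i["dist"],float)
    v,u=np.mgrid[:480,:640]
    n=cv2.undistortPoints(np.stack([u,v],-1).reshape(-1,1,2).astype(float),K,D).reshape(480,640,2)
    P=np.dstack([n[...,0]*d,n[...,1]*d,d]).reshape(-1,3)
    if "mount" in i:
        M=np.array(i["mount"]);P=P@M[:3,:3].T+M[:3,3]
        P=P@R.from_euler('xyz',s["eef_rot"]).as_matrix().T+s["eef_pos"]
    else:
        r=cv2.Rodrigues(np.array(i["rvec"],float))[0];P=(P-np.array(i["tvec"],float).ravel())@r
    P=P.reshape(480,640,3);P[d==0]=np.nan
    return img,d,P
E
python3 - <<'E'
from h import *
print(manip.read_state(),manip.grip_depth)
for n in("scene","top"):
    a,d,P=cloud(n);cv2.imwrite(f"pics/{n}.png",a[...,::-1]);np.savez(f"{n}.npz",a=a,d=d,P=P)
    i=manip.camera_info(n);r=cv2.Rodrigues(np.array(i["rvec"],float))[0];print(n,-r.T@np.array(i["tvec"]).ravel(),i["K"])
E
```

```text
pics
{'clock': 0.0, 'joints': array([ 1.07437880e+00,  3.00484304e-01,  1.52154504e+00,  6.17030530e-06,
        1.32070562e+00, -6.66245016e-02]), 'qd': array([-0.00128277,  0.0003299 ,  0.00032981,  0.00046269,  0.00025505,
       -0.00023668]), 'effort': array([-7.22091572e-04, -5.31816244e+01, -3.52737486e+01,  7.07612699e-02,
        2.44102604e-02, -1.26536997e-04]), 'eef_pos': array([229.069743  , 499.75244985, 204.89433497]), 'eef_rot': array([-3.14045327e+00, -8.20130721e-05,  2.71179805e+00]), 'wrist_force': array([-0.13188139, -0.6160678 , -0.34730077]), 'moment': array([ 0.06349568,  0.05190559, -0.00075268]), 'finger_force': 0.0, 'finger_gap': 93.99913942407925} -18.8
scene [1127.27846466  248.1266295   988.33607814] [[480.50988532   0.         315.76467779]
 [  0.         480.50988532 245.53423407]
 [  0.           0.           1.        ]]
top [ 441.26164369  -23.24531319 1298.02070867] [[564.76848245   0.         324.33685448]
 [  0.         564.76848245 239.38423284]
 [  0.           0.           1.        ]]
```

View pics/scene.png

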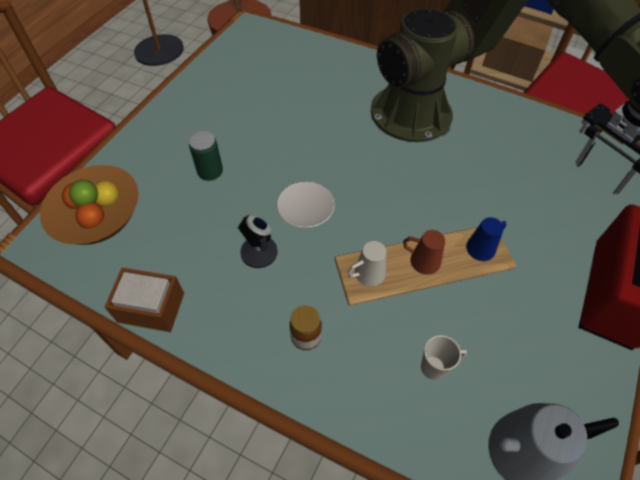

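View pics/top.png

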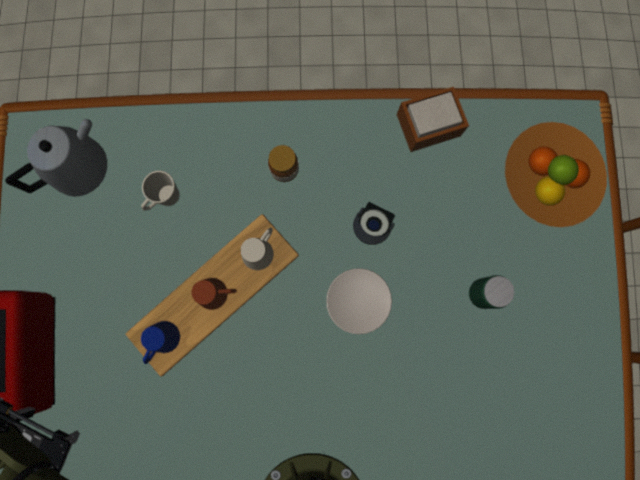

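The scene view shows the blue mug at (487,238) and the camera at (258,240). In the top view the blue mug is at (155,338) with its handle toward (149,357), and the lens ring is at (375,222).

```bash
python3 - <<'E'
from h import *
for n,box in(("scene",(225,200,285,270)),("top",(350,195,400,250))):
    z=np.load(n+".npz");a,P=z["a"],z["P"]
    h=cv2.cvtColor(a,cv2.COLOR_RGB2HSV)
    m=(h[...,0]>105)&(h[...,0]<130)&(h[...,1]>150)&(h[...,2]>40)
    w=(P[...,2]>20)&(P[...,2]<120)&(abs(P[...,0]-250)<200)&(P[...,1]>100)&(P[...,1]<500)
    Q=P[m&w];print(n,len(Q),np.median(Q,0))
    t=Q[Q[:,2]>104];print("foot",len(t),t.mean(0),(t.min(0)+t.max(0))/2,np.ptp(t,axis=0))
    c=(t[:,:2].min(0)+t[:,:2].max(0))/2
    r=np.hypot(*(Q[:,:2]-c).T);k=(r>46)&(Q[:,2]>40);print("handle",k.sum(),Q[k].mean(0)-[*c,0],r[k].max())
    for lo,hi in((60,80),(80,100)):
        k=(Q[:,2]>lo)&(Q[:,2]<hi)&(r<40);print(lo,Q[k].mean(0))
    x0,y0,x1,y1=box
    g=a[y0:y1,x0:x1].min(2);G=P[y0:y1,x0:x1]
    k=(g>110)&(G[...,2]>60);L=G[k];print("ring",len(L),L.mean(0))
    if len(L)>5:
        c=np.median(L,0);L=L[np.linalg.norm(L-c,axis=1)<30];c=L.mean(0)
        U,S,V=np.linalg.svd(L-c);print(c,S,V[2],np.ptp(L,axis=0))
    cv2.imwrite(f"pics/{n}_c.png",cv2.resize(a[y0:y1,x0:x1,::-1],None,fx=8,fy=8,interpolation=cv2.INTER_NEAREST))
    Z=G[...,2]; b=(Z>3)&(Z<18);print("base",np.nanmin(G[b],0),np.nanmax(G[b],0))
    # other tall things
    k=(P[...,2]>112)&(P[...,0]>150)&(P[...,0]<750)&(abs(P[...,1])<450);print("max tall",np.nanmax(P[...,2][k]) if k.any() else 0)
E
```

```text
scene 867 [414.14635193 327.89499989  88.56551041]
foot 339 [394.34974713 325.38964005 110.37955382] [392.98765042 324.26325561 109.40615959] [49.42238536 50.11429462 10.77339896]
handle 12 [-45.25501425  26.65113786  82.47259573] 56.98403316387061
60 [417.37722124 328.73488764  69.64388256]
80 [414.71225824 329.93879178  89.80707138]
ring 144 [ 636.16428506 -144.85676938  111.99164757]
[ 641.20438061 -140.46408616  113.82093267] [159.14857257  85.60694172  15.7648021 ] [-0.51296553  0.35225625  0.78280387] [32.84551124 45.2174306  31.54200714]
base [ 474.32976991 -307.04926331    3.00324735] [713.7943519  -82.08055772  17.99897284]
max tall 570.4147650731197
top 515 [387.52084928 325.26601103 110.23043758]
foot 459 [390.75453806 322.82913266 110.62391781] [390.43104275 323.18766306 110.4724159 ] [52.64256877 50.56914076 12.00743528]
handle 28 [-43.83234493  25.63583108  73.60565944] 59.21971501577057
60 [nan nan nan]
80 [359.9282634  340.70271211  90.34052656]
ring 266 [ 628.36852619 -149.74551574  108.90923212]
[ 631.42513788 -150.90809809  111.89373147] [268.29977141 222.91325064  30.12901984] [ 0.58410735 -0.32220844 -0.74498344] [44.44929883 54.43792907 39.69171292]
base [ 580.17048665 -221.23066806    3.00091388] [ 709.47774969 -102.69312795   17.77695557]
max tall 549.8126688674923<stdin>:12: RuntimeWarning: Mean of empty slice.
  ret = um.true_divide(
```

```bash
python3 - <<'E'
from h import *
i=manip.camera_info("wrist");print(np.round(i["mount"],3).tolist(),i["K"])
import cv2
a=cv2.imread("pics/scene_c.png");b=cv2.imread("pics/top_c.png");H=560
c=np.zeros((H,480+400,3),np.uint8);c[:560,:480]=a;c[:440,480:]=b;cv2.imwrite("pics/cc.png",cv2.resize(c,(800,509)))
for n,th in(("scene",110),("top",110)):
    z=np.load(n+".npz");a,P,d=z["a"],z["P"],z["d"]
    x0,y0,x1,y1={"scene":(225,200,285,270),"top":(350,195,400,250)}[n]
    G=P[y0:y1,x0:x1];Q=G[(G[...,2]>85)&(G[...,2]<140)]
    # RANSAC plane on all head points
    rng=np.random.default_rng(0);best=None
    for _ in range(3000):
        t=Q[rng.choice(len(Q),3,False)];nn=np.cross(t[1]-t[0],t[2]-t[0]);l=np.linalg.norm(nn)
        if l<50: continue
        nn/=l; k=abs((Q-t[0])@nn)<1.2
        if best is None or k.sum()>best.sum(): best=k
    T=Q[best];c=T.mean(0);v=np.linalg.svd(T-c)[2][2];v*=np.sign(v[2])
    print(n,len(Q),len(T),c,v,"el",np.degrees(np.arcsin(v[2])),"az",np.degrees(np.arctan2(v[1],v[0])))
E
```

```text
[[0.0, -0.974, -0.226, 66.656], [1.0, 0.001, -0.0, 0.181], [0.0, -0.226, 0.974, -180.354], [0.0, 0.0, 0.0, 1.0]] [[388.93499544   0.         316.02134858]
 [  0.         388.93499544 243.03862785]
 [  0.           0.           1.        ]]
scene 731 166 [ 653.23912038 -164.45636589  104.73701998] [ 0.67566948 -0.39104249  0.62494521] el 38.678166292393136 az -30.06003516195628
top 864 155 [ 627.616083   -150.64962294  107.8212919 ] [-0.58165575  0.3338968   0.74174761] el 47.880498506948875 az 150.14222046117172
```

View pics/cc.png

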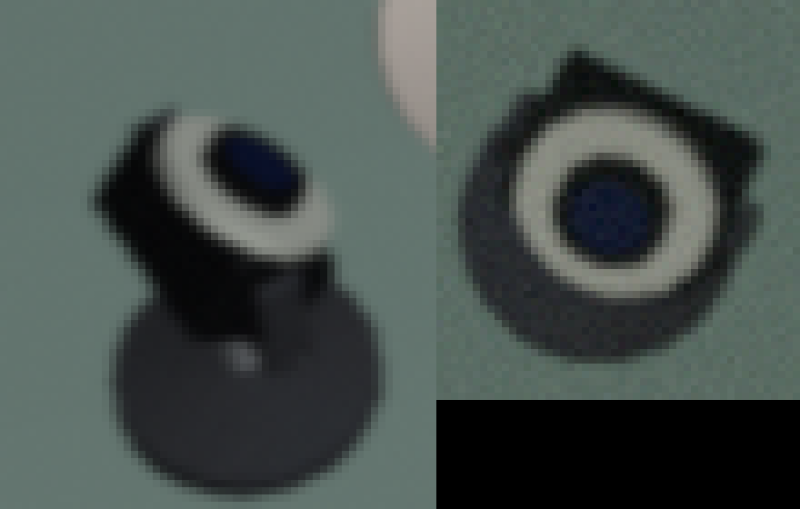

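The crop shows the lens glass at about (260,165) on the left and (610,210) on the right. It is a concentric ring facing az≈150°, el≈50°. Next I move above the blue mug.

The manual's scale: shifts go in shares of 60 cm and turns go in shares of 180 degrees. Converting my numbers, -221 mm is -0.3683, -175 mm is -0.2917, 0.1 rad is 0.0318.

Call:
{"name": "creep_tool", "arguments": {
  "deltas": [
    [[-0.0667,-0.0283,0.0167,0,0,0.0064],[-0.1417,-0.0583,0.0367,0,0,0.0127],[-0.2167,-0.09,0.0583,0,0,0.0191],[-0.2917,-0.1217,0.08,0,0,0.0255],[-0.3683,-0.155,0.0967,0,0,0.0318]]
  ],
  "jaw": 94
}}

```text
clock: 0.6
eef_pos: [390.6, 323.2, 147.0]
eef_rot: [-3.141, -0.0, 2.611]
wrist_force: [1.0, -0.5, -0.6]
finger_gap: 94.3
finger_force: 0.0
```

Call:
{"name": "creep_tool", "arguments": {
  "deltas": [
    [[0,0,0,0,0,0],[0,0,0,0,0,0]]
  ]
}}

```text
clock: 0.8
eef_pos: [390.2, 324.4, 147.6]
eef_rot: [-3.141, -0.0, 2.61]
wrist_force: [-1.0, 1.0, 0.4]
finger_gap: 94.1
finger_force: 0.0
```

```bash
python3 - <<'E'
from h import *
s=manip.read_state();print(s["eef_pos"],s["eef_rot"],s["clock"])
a,d,P=cloud("wrist");cv2.imwrite("pics/w1.png",a[...,::-1])
h=cv2.cvtColor(a,cv2.COLOR_RGB2HSV)
m=(h[...,0]>105)&(h[...,0]<130)&(h[...,1]>150)&(h[...,2]>40)&(P[...,2]>20)&(P[...,2]<125)
Q=P[m];t=Q[(Q[:,2]>104)];c=(t[:,:2].min(0)+t[:,:2].max(0))/2
print(len(t),t.mean(0),c,np.ptp(t,axis=0))
q=Q[np.hypot(*(Q[:,:2]-c).T)>48];v=q.mean(0)[:2]-c;print(len(q),v,np.degrees(np.arctan2(v[1],v[0])))
Rm=R.from_euler('xyz',s["eef_rot"]).as_matrix();print("tool delta to grasp",Rm.T@(np.array([*c,69])-s["eef_pos"]))
E
```

```text
[390.17947241 324.35565287 147.62216868] [-3.14096643e+00 -4.27132533e-04  2.60975943e+00] 0.8
5991 [388.632672   327.58128085 111.28538467] [389.73808668 327.22958819] [51.41674057 51.10270272  9.81672358]
276 [-48.11382263  26.44580884] 151.2045624306336
tool delta to grasp [ 1.80425221  2.30238617 78.62152011]
```

View pics/w1.png

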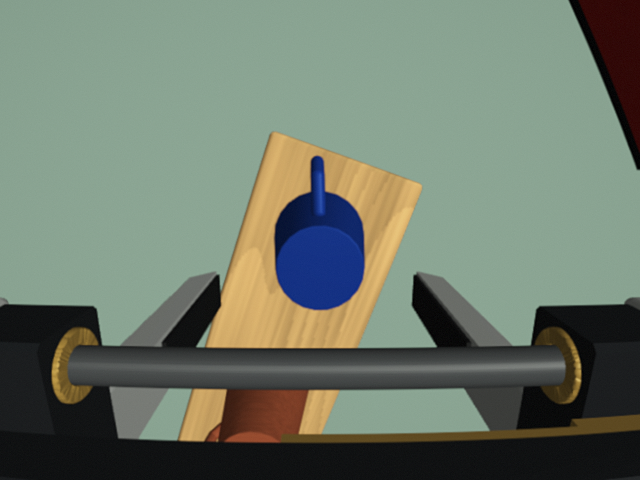

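The wrist view shows the mug foot at (320,268), centred between the fingers, with the handle straight up and clear. I descend and grip.

In the tool's units: 78 mm is 0.13, 70 mm is 0.1167.

Call:
{"name": "creep_tool", "arguments": {
  "deltas": [
    [[0.0017,0.0017,0.0417,0,0,0],[0.0017,0.0017,0.0833,0,0,0],[0.0017,0.0017,0.1167,0,0,0],[0.0017,0.0017,0.13,0,0,0],[0.0017,0.0017,0.13,0,0,0]]
  ],
  "jaw": 94
}}

```text
clock: 1.35
eef_pos: [388.6, 327.0, 69.5]
eef_rot: [-3.14, -0.001, 2.613]
wrist_force: [0.8, 1.0, 0.5]
finger_gap: 94.3
finger_force: 0.0
```

Call:
{"name": "creep_tool", "arguments": {
  "deltas": [
    [[0,0,0,0,0,0],[0,0,0,0,0,0],[0,0,0,0,0,0],[0,0,0,0,0,0],[0,0,0,0,0,0]]
  ],
  "jaw": 40,
  "clamp_n": 40
}}

```text
clock: 1.85
eef_pos: [389.7, 326.5, 70.2]
eef_rot: [3.141, 0.0, 2.612]
wrist_force: [0.9, 1.6, 0.4]
finger_gap: 58.8
finger_force: 39.8
```

Call:
{"name": "creep_tool", "arguments": {
  "deltas": [
    [[0,0,0,0,0,0],[0,0,0,0,0,0],[0,0,0,0,0,0]]
  ]
}}

```text
clock: 2.15
eef_pos: [389.7, 326.5, 70.1]
eef_rot: [3.141, 0.0, 2.612]
wrist_force: [1.3, 0.8, 2.7]
finger_gap: 59.2
finger_force: 39.9
```

In the tool's units: -130 mm is -0.2167, -95 mm is -0.1583.

Call:
{"name": "creep_tool", "arguments": {
  "deltas": [
    [[0,0,-0.0167,0,0,0],[0,0,-0.05,0,0,0],[0,0,-0.1,0,0,0],[0,0,-0.1583,0,0,0],[0,0,-0.2167,0,0,0]]
  ]
}}

```text
clock: 2.65
eef_pos: [389.0, 325.9, 201.3]
eef_rot: [-3.14, -0.0, 2.612]
wrist_force: [0.2, 0.3, -2.3]
finger_gap: 58.9
finger_force: 39.6
```

Call:
{"name": "creep_tool", "arguments": {
  "deltas": [
    [[0,0,-0.0333,0,0,0],[0,0,-0.0667,0,0,0],[0,0,-0.0833,0,0,0],[0,0,-0.0833,0,0,0],[0,0,-0.0833,0,0,0]]
  ]
}}

```text
clock: 3.15
eef_pos: [389.2, 326.1, 249.0]
eef_rot: [-3.14, -0.001, 2.612]
wrist_force: [-0.7, 0.1, -2.8]
finger_gap: 58.7
finger_force: 39.6
```

```bash
cat > lens.py <<'E'
from h import *
s=manip.read_state();Rm=R.from_euler('xyz',s["eef_rot"]).as_matrix()
print(s["clock"],s["eef_pos"],s["finger_gap"],s["finger_force"])
L=np.array([633,-150,112.]);n=np.array([-.56,.33,.76]);n/=np.linalg.norm(n)
# viewing stance: tool z=-n tilt about tool y only
t=-n;th=np.arctan2(t@Rm[:,0],t@Rm[:,2]);print("ry",th,"resid y",t@Rm[:,1])
R2=np.column_stack([np.cross(Rm[:,1],t),Rm[:,1],t]);R2[:,0]/=np.linalg.norm(R2[:,0])
M=np.array(manip.camera_info("wrist")["mount"])
for a in(200,250,300):
  for b in(-80,-140,-200):
    p=L+a*n+b*R2[:,0];cam=M[:3,:3].T@(R2.T@(L-p)-M[:3,3])
    print(a,b,"TCP",p.round(),"pix",(cam[:2]/cam[2]*389+[316,243]).round(),"tool delta",(Rm.T@(p-s["eef_pos"])).round())
E
python3 lens.py
```

```text
3.15 [389.21058249 326.09572482 248.97964583] 58.66801185293901 39.61949438438751
ry -0.708051428883141 resid y -0.0007509637131222571
200 -80 TCP [ 574. -115.  316.] pix [316. 138.] tool delta [-382. -287.  -67.]
200 -140 TCP [ 613. -138.  355.] pix [316.  70.] tool delta [-427. -287. -106.]
200 -200 TCP [ 652. -161.  394.] pix [316.  -4.] tool delta [-473. -287. -145.]
250 -80 TCP [546. -98. 354.] pix [316. 140.] tool delta [-349. -287. -105.]
250 -140 TCP [ 585. -121.  393.] pix [316.  80.] tool delta [-395. -287. -144.]
250 -200 TCP [ 624. -144.  432.] pix [316.  16.] tool delta [-440. -287. -183.]
300 -80 TCP [518. -82. 392.] pix [316. 141.] tool delta [-317. -287. -143.]
300 -140 TCP [ 557. -105.  431.] pix [316.  88.] tool delta [-362. -287. -182.]
300 -200 TCP [ 596. -128.  470.] pix [316.  31.] tool delta [-408. -287. -221.]
```

In the tool's units: -169 mm is -0.2817, -138 mm is -0.23, -0.35 rad is -0.1114.

Call:
{"name": "creep_tool", "arguments": {
  "deltas": [
    [[-0.0333,-0.0267,-0.025,0,0,0],[-0.0917,-0.075,-0.0583,0,-0.0159,0],[-0.155,-0.1267,-0.0917,0,-0.0477,0],[-0.2183,-0.1783,-0.125,0,-0.0796,0],[-0.2817,-0.23,-0.15,0,-0.1114,0]]
  ]
}}

```text
clock: 3.65
eef_pos: [463.5, 126.6, 337.8]
eef_rot: [-3.14, 0.353, 2.613]
wrist_force: [0.2, 0.4, -2.3]
finger_gap: 59.0
finger_force: 39.7
```

Call:
{"name": "creep_tool", "arguments": {
  "deltas": [
    [[0,0,0,0,0,0]]
  ]
}}

```text
clock: 3.75
eef_pos: [463.5, 125.3, 338.4]
eef_rot: [-3.141, 0.354, 2.609]
wrist_force: [-0.6, 0.5, -2.8]
finger_gap: 59.1
finger_force: 39.7
```

```bash
sed -i 's/(200,250,300)/(250,)/;s/(-80,-140,-200)/(-80,)/' lens.py && python3 lens.py
```

```text
3.75 [463.53039127 125.30367963 338.43969527] 59.08150946629698 39.659815767081454
ry -0.3533698618587671 resid y -0.00010879093109446082
250 -80 TCP [545. -98. 354.] pix [316. 139.] tool delta [-178. -151.   49.]
```

In the tool's units: -178 mm is -0.2967, -151 mm is -0.2517, -0.354 rad is -0.1127.

Call:
{"name": "creep_tool", "arguments": {
  "deltas": [
    [[-0.05,-0.0417,0.0133,0,-0.0191,0],[-0.1083,-0.0917,0.03,0,-0.0414,0],[-0.1667,-0.1433,0.0467,0,-0.0637,0],[-0.2333,-0.1983,0.065,0,-0.0891,0],[-0.2967,-0.2517,0.0817,0,-0.1127,0]]
  ]
}}

```text
clock: 4.25
eef_pos: [544.5, -92.7, 351.0]
eef_rot: [-3.141, 0.704, 2.613]
wrist_force: [1.0, -0.5, -2.9]
finger_gap: 59.0
finger_force: 39.7
```

Call:
{"name": "creep_tool", "arguments": {
  "deltas": [
    [[0,0,0,0,0,0],[0,0,0,0,0,0]]
  ]
}}

```text
clock: 4.45
eef_pos: [544.0, -91.8, 350.7]
eef_rot: [-3.141, 0.7, 2.61]
wrist_force: [0.5, 0.0, -2.0]
finger_gap: 58.9
finger_force: 39.7
```

```bash
python3 - <<'E'
from h import *
a,d,P=cloud("wrist");cv2.imwrite("pics/w2.png",a[...,::-1]);np.savez("w2.npz",a=a,d=d,P=P)
E
```

```text
(no output)
```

View pics/w2.png

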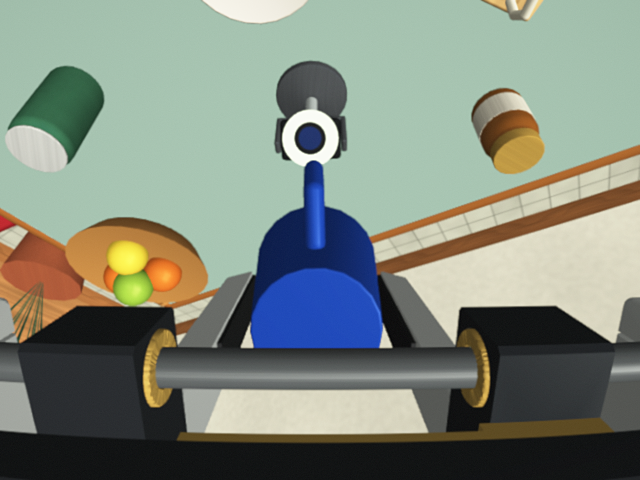

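The wrist view shows the lens glass at (310,138) inside its white ring, facing us nearly square. The held mug's foot is at (316,310) and the handle tip is near (313,170). Next I fit the lens and the mug axis from this view.

```bash
cat > fit.py <<'E'
from h import *
import sys
def plane(Q,tol,n=2000):
    rng=np.random.default_rng(0);best=None
    for _ in range(n):
        t=Q[rng.choice(len(Q),3,False)];v=np.cross(t[1]-t[0],t[2]-t[0]);l=np.linalg.norm(v)
        if l<100: continue
        k=abs((Q-t[0])@(v/l))<tol
        if best is None or k.sum()>best.sum(): best=k
    T=Q[best];c=T.mean(0);v=np.linalg.svd(T-c)[2][2];return T,c,v
def run():
    s=manip.read_state();Rm=R.from_euler('xyz',s["eef_rot"]).as_matrix();p=s["eef_pos"]
    a,d,P=cloud("wrist");h=cv2.cvtColor(a,cv2.COLOR_RGB2HSV)
    near=np.linalg.norm(P-[633,-150,112],axis=-1)<45
    W=near&(h[...,1]<40)&(h[...,2]>200)
    T,c,v=plane(P[W],1.0);v*=np.sign(v[2])
    print("ring",W.sum(),len(T),c,v,"el",np.degrees(np.arcsin(v[2])),"az",np.degrees(np.arctan2(v[1],v[0])))
    B=near&(h[...,0]>105)&(h[...,0]<130)&(h[...,1]>90)&(d>280)
    G=P[B];g=G.mean(0);print("glass",B.sum(),g,np.ptp(G,axis=0),"ahead of ring",(g-c)@v)
    hd=near&(P[...,2]>60);
    # ring outer circle centre
    e=np.cross(v,[0,0,1]);e/=np.linalg.norm(e);f=np.cross(v,e);q=np.c_[(T-c)@e,(T-c)@f]
    cc,r=cv2.minEnclosingCircle(q.astype(np.float32));print("ring centre",c+cc[0]*e+cc[1]*f,r)
    # mug
    X=(P-p)@Rm  # tool coords
    b=(h[...,0]>105)&(h[...,0]<130)&(h[...,1]>150)&(np.abs(X[...,1])<45)&(X[...,2]>-70)&(X[...,2]<70)&(X[...,0]>-45)&(X[...,0]<75)
    br=b&(h[...,2]>150)
    F,fc,fv=plane(X[b],0.8);print("mug foot plane (tool)",len(F),fc,fv*np.sign(fv[2]),F.min(0),F.max(0))
    S=X[b&(X[...,2]>fc[2]+4)&(X[...,0]<40)]
    for lo in range(-30,50,10):
        k=S[(S[:,2]>lo)&(S[:,2]<lo+10)]
        if len(k)>30: print(lo,len(k),k[:,0].max().round(1),k[:,1].min().round(1),k[:,1].max().round(1))
    H=X[b&(X[...,0]>44)];print("handle",len(H),H.mean(0),H.max(0))
    return s,Rm,p,v,g
if __name__=="__main__": run()
E
python3 fit.py
```

```text
ring 1586 1150 [ 624.63438869 -147.17806823  106.2921193 ] [-0.58015734  0.3112148   0.75270367] el 48.82512384287678 az 151.78948013744485
glass 458 [ 621.14873414 -145.33128793  112.87806054] [20.58208315 24.32478418 17.3959217 ] ahead of ring 7.554235552681399
ring centre [ 625.91015352 -147.60297589  107.45111708] 29.90537452697754
mug foot plane (tool) 7209 [ 5.90650923e+00  1.07155470e-02 -4.19176953e+01] [ 0.00206112 -0.00234124  0.99999514] [ -9.23883735 -25.39413101 -42.79077906] [ 24.16536235  25.59673985 -40.96772523]
-30 1554 40.0 -27.0 29.6
-20 930 40.0 -29.4 29.7
-10 675 28.3 -29.5 29.6
0 572 29.6 -29.4 30.1
10 513 30.9 -31.1 31.0
20 455 32.2 -31.7 32.1
30 404 33.3 -32.7 32.6
40 364 34.4 -33.9 33.7
handle 806 [ 52.51826918  -0.96955709 -14.37177958] [62.08671567  3.0049298   1.65359595]
```

```bash
python3 - <<'E'
from h import *
from fit import plane
out=[]
for _ in range(6):
    a,d,P=cloud("wrist");h=cv2.cvtColor(a,cv2.COLOR_RGB2HSV)
    near=np.linalg.norm(P-[625,-147,110],axis=-1)<40
    W=cv2.erode((near&(h[...,1]<40)&(h[...,2]>200)).astype(np.uint8),np.ones((3,3)))>0
    T,c,v=plane(P[W],2.5,500);v*=np.sign(v[2]);G=P[near&(h[...,0]>105)&(h[...,0]<130)&(h[...,1]>90)&(d>280)]
    out.append([*v,*np.median(G,0),len(T),W.sum(),np.std((T-c)@v)])
out=np.array(out);print(out.mean(0).round(4),out.std(0).round(4))
v=out.mean(0)[:3];print("el",np.degrees(np.arcsin(v[2])),"az",np.degrees(np.arctan2(v[1],v[0])))
# triangulate glass from scene+top
A=np.zeros((3,3));b=np.zeros(3)
for n,(x0,y0,x1,y1) in(("scene",(225,200,285,270)),("top",(350,195,400,250))):
    z=np.load(n+".npz");a=z["a"];h=cv2.cvtColor(a,cv2.COLOR_RGB2HSV)
    m=((h[...,0]>105)&(h[...,0]<130)&(h[...,1]>120)&(h[...,2]>35)).astype(np.uint8);q=np.zeros_like(m);q[y0:y1,x0:x1]=m[y0:y1,x0:x1]
    k,l,st,ce=cv2.connectedComponentsWithStats(q);j=1+np.argmax(st[1:,4]);uv=ce[j]
    i=manip.camera_info(n);r=cv2.Rodrigues(np.array(i["rvec"],float))[0];o=-r.T@np.array(i["tvec"]).ravel()
    w=cv2.undistortPoints(uv.reshape(1,1,2),np.array(i["K"]),np.array(i["dist"])).ravel();ray=r.T@[*w,1];ray/=np.linalg.norm(ray)
    I=np.eye(3)-np.outer(ray,ray);A+=I;b+=I@o;print(n,uv,st[j,4],"at z=112:",o+ray*(112-o[2])/ray[2])
print("tri",np.linalg.solve(A,b))
s=manip.read_state();print(s["eef_pos"],s["eef_rot"])
E
```

```text
[-5.7990000e-01  3.0990000e-01  7.5350000e-01  6.2118990e+02
 -1.4540060e+02  1.1282740e+02  1.2091667e+03  1.2121667e+03
  8.3480000e-01] [4.00000e-04 1.50000e-03 7.00000e-04 4.34000e-02 9.74000e-02 5.67000e-02
 1.21301e+01 1.21438e+01 1.85000e-02]
el 48.89309317900755 az 151.88110837674756
scene [260.55555556 221.7037037 ] 27 at z=112: [ 620.39693122 -147.14431663  112.        ]
top [373.32876712 224.54794521] 73 at z=112: [ 622.09929263 -147.09084783  112.        ]
tri [ 621.64841718 -146.57945346  113.97065461]
[544.44970509 -90.87192223 352.46913875] [3.14147101 0.70385011 2.61278637]
```

```bash
cat > fin.py <<'E'
from h import *
S=[]
for _ in range(4):
    s=manip.read_state();S.append([*s["eef_pos"],*R.from_euler('xyz',s["eef_rot"]).as_quat()]);manip.camera("wrist")
S=np.array(S);S[:,3:]*=np.sign(S[:,3:]@S[0,3:])[:,None];p=S[:,:3].mean(0);Rm=R.from_quat(S[:,3:].mean(0)).as_matrix()
L=np.array([621.3,-145.7,112.8]);n=np.array([-.580,.311,.753]);n/=np.linalg.norm(n)
cr=np.cross(Rm[:,2],-n);rv=Rm.T@(cr/max(np.linalg.norm(cr),1e-9)*np.arcsin(np.linalg.norm(cr)))
R2=R.from_rotvec(Rm@rv).as_matrix()@Rm
t=L+173*n+1.8*R2[:,0]
print(s["clock"],p,S[:,:3].std(0),s["finger_gap"],s["wrist_force"],s["joints"].round(2));print("delta",(Rm.T@(t-p)).round(1),"rot",rv.round(4),"TCP",t)
E
python3 fin.py
```

```text
5.0 [544.4297785  -91.10074271 352.49461251] [0.0150769  0.16207902 0.01906793] 58.63753559020277 [-0.33222448  0.47840009 -2.51764573] [-0.1  -0.12  1.79 -0.37  0.85 -0.99]
delta [ 87.8 -12.5  70.6] rot [-0.0242 -0.014  -0.    ] TCP [519.79637957 -91.21585162 241.87646035]
```

In the tool's units: 88 mm is 0.1467, 80 mm is 0.1333, -0.024 rad is -0.0076.

Call:
{"name": "creep_tool", "arguments": {
  "deltas": [
    [[0.0333,-0.005,0.0233,-0.0019,-0.0013,0],[0.0733,-0.01,0.0533,-0.0038,-0.0025,0],[0.1067,-0.015,0.0833,-0.0064,-0.0038,0],[0.1333,-0.0183,0.105,-0.0076,-0.0045,0],[0.1467,-0.0208,0.1175,-0.0076,-0.0045,0]]
  ]
}}

```text
clock: 5.55
eef_pos: [518.8, -91.5, 240.1]
eef_rot: [3.118, 0.716, 2.612]
wrist_force: [0.3, 0.2, -3.6]
finger_gap: 59.1
finger_force: 39.7
```

Call:
{"name": "creep_tool", "arguments": {
  "deltas": [
    [[0,0,0,0,0,0],[0,0,0,0,0,0],[0,0,0,0,0,0],[0,0,0,0,0,0]]
  ]
}}

```text
clock: 5.95
eef_pos: [520.0, -91.5, 242.7]
eef_rot: [3.117, 0.719, 2.611]
wrist_force: [0.3, -0.1, -2.7]
finger_gap: 59.1
finger_force: 39.7
```

```bash
python3 fin.py
```

```text
6.1 [519.83440226 -91.52187576 242.41113471] [0.10005856 0.006445   0.20862839] 58.74216092246527 [-0.23000787 -0.81451575 -1.76022342] [-0.12 -0.1   2.04 -0.46  0.57 -0.86]
delta [0.5 0.2 0.3] rot [-0.0005  0.0009  0.    ] TCP [519.79697253 -91.2148003  241.87648286]
```

```bash
python3 - <<'E'
from h import *
a,_=manip.camera("scene");cv2.imwrite("pics/s3.png",a[...,::-1])
s=manip.read_state();Rm=R.from_euler('xyz',s["eef_rot"]).as_matrix();a,d,P=cloud("wrist");h=cv2.cvtColor(a,cv2.COLOR_RGB2HSV)
from fit import plane
X=(P-s["eef_pos"])@Rm
b=(h[...,0]>105)&(h[...,0]<130)&(h[...,1]>150)&(np.abs(X[...,1])<45)&(X[...,2]>-70)&(X[...,2]<70)&(X[...,0]>-45)&(X[...,0]<75)
F,c,v=plane(X[b],.8);print(c,v,F.max(0))
S=X[b&(X[...,2]>40)&(X[...,0]<40)];print(S[:,0].max(),S[:,1].min(),S[:,1].max(),S[:,2].max())
E
```

```text
[  5.8592875    0.09485506 -41.97454866] [-1.79930090e-03  6.50617644e-05 -9.99998379e-01] [ 24.4353792   25.47509694 -41.13854711]
33.8864858338052 -33.459789779880055 34.2576377184968 52.62011094541896
```

View pics/s3.png

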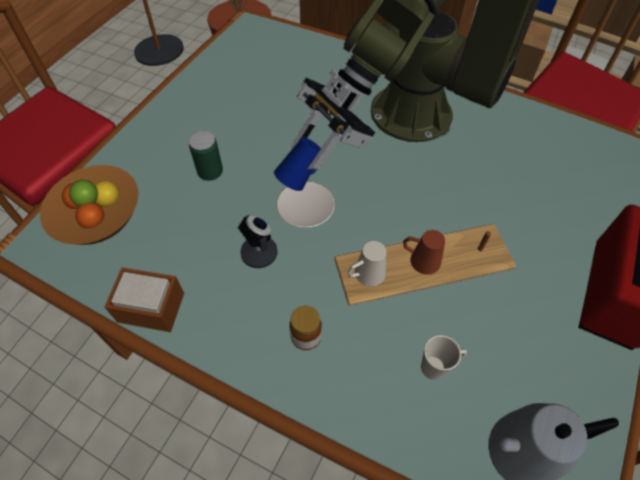

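The mug at (295,165) points its mouth at the lens at (258,222). The rack, the other mugs and the rest of the table are undisturbed, and the mug is unchanged in the grip.

```bash
python3 -c "
from cell import manip
print(manip.sign_off())"
```

```text
the job is handed in; nothing more can be done
None
```

The blue mug is off its peg and held still with its mouth square to and centred on the lens, the rim about 12 cm from the glass by my measurements, and the job was handed in at about 6 s without touching the camera or anything else.

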